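# Clear the meenakari pair from the shop window by the tipping slide

### The arm

A 7-joint arm with a two-finger parallel gripper is mounted at the origin on the work surface. World frame = base frame: x ahead of the robot, y to its left, z up, the work surface at z = 0. Lengths are in mm, angles in rad, forces in N, time in s.
With the tool pointing down it reaches from about 400 to 875 mm from the base axis. Payload 4.4 kg.
Tool frame: the origin (TCP) lies on the centre line of the jaws, within the pads' length; the fingertips stand 25 mm ahead of it and the grasp point (between the pads) lies 6 mm ahead of it (ctrl.finger_overhang is the distance from the TCP to the fingertips, in mm); z points along the fingers, y is the line along which they close (so a half turn about z gives the same grasp; the last joint's range is limited). The gripper opens to 85 mm and grips with 20 to 120 N. Pads are 22 mm wide; open, the fingers measure 114 mm over their backs; the gripper's body (76 mm by 85 mm) begins 54 mm behind the grasp point. The pads swing forward as they close: fully open they stand 13 mm farther back than shut.
Start: joints at [-1.228, 0.628, 0.038, 1.517, -0.027, 0.996, -0.02], TCP at [258.359, 596.463, 229.613] pointing down, gripper open.
Joint ranges: [-3.06, 3.06], [-0.37, 2.12], [-1.25, 1.32], [0.18, 2.47], [-1.1, 4.24], [0.23, 1.98], [-2.94, 2.94]. Speed limits (rad/s): [2.57, 2.57, 3.14, 3.14, 3.14, 3.14, 3.14].

### API

Orientations are given as [roll, pitch, yaw] about the fixed x, y, z axes, in that order (R = Rz(yaw) Ry(pitch) Rx(roll)).
In Python, from cell import ctrl gives the robot as it stands. The module is installed in compiled form; this text tells all that it offers.
- The arm moves only by the tool play_rows, never from a script. Its argument "targets" is a list of rows, each a list of 5 numbers: the closure, from 0 (fully open) to 1 (shut), then the shift along the tool's x, y, z in cm, then the turn about the tool's z in degrees. In form: [[gripper, dx, dy, dz, spin], ...]. A call has 1 to 10 rows; each row is the pose to reach, as a shift and turn from the pose commanded when the call began, along the tool's axes at that moment; what a row does not reach only later rows make up. A row lasts 1/10 s, in which the tool goes at most 50 mm and 8.59 degrees, less where a joint would pass 70% of its speed; a pose out of reach is approached as far as the arm can. A call with a gripper value outside its range is refused whole. The fingers move at their own pace and stop on an object; the grip force is fixed at half the most. Time passes only in rows, so rows that repeat a pose let the fingers close. It gives the time, the measured TCP pose, the force, the opening and the grip force at its end, in the units of the state.
- ctrl.read_state(): the state, without advancing time (a new reading comes with each control period).
- ctrl.get_image(name): name is "side" or "top"; returns (picture, depth): 384x512x3 uint8, red, green, blue; 384x512 float32, mm along the optical axis (not along the pixel's ray), 0 where there is no reading.
- ctrl.calibration(name): a dict with "vfov" (degrees; the focal length in pixels is half the picture's height over the tangent of half this angle, whatever the lens; pixels are square), "cx", "cy" (the principal point, pixels), "extrinsics" (4x4, takes a point from camera to world coordinates). Camera axes: x right, y down, z forward; pixel columns grow to the right and rows downward; lengths in mm; the calibration is good to about 2 mm. A picture is of the moment at which its call begins. calibration takes no time and is no camera call.
- ctrl.finish_job(): hands the job in; it is judged then, once.
Trained networks look in the newest picture that a camera, given by its name, has taken for a name from the list of things; names that differ only in an ending like _2 or _b are one class to them, and where a whole thing is asked for, a point or a joint stands for the part that bears it (a point fixed in the world has none). Each returns a list of dicts, best first, with "confidence" (0 to 1); they miss things now and then, are a little off and sometimes report something else, mostly with a low value. They report only what shows in the picture. A call takes as long as a camera call.
- ctrl.search_frame(camera, name): "bbox" ([left, top, right, bottom] in pixels, round what is visible of it).
- ctrl.trace(camera, name): "pixels" (384x512 bool, what is visible of it) and "bbox" ([left, top, right, bottom] in pixels, round what is visible of it).
The state is a dict: "clock": time; "qpos": joint angles; "qd": joint speeds; "tau": joint torques, N m; "eef_pos": TCP position; "tool_rot": TCP orientation; "force": force on the tool from outside, world axes, zero at the start; "torque": the same for the moment, N m; "width": finger opening in mm; "gripper_force": force on a finger pad.
Only numpy, scipy, OpenCV 4.12 (cv2) and the standard library are available. Lean on these libraries where they do the work, as an engineer would, in place of code of your own. Each camera call takes 0.05 s, during which the arm holds its last target. There are 200 camera calls.

### The job

Clear the pair of blue meenakari bangles out of the window: with the fingertips, sweep both of them along the glass shelf until they lie wholly on the level aluminium slide, then press its brass lever down and keep it down until both have slid into the wooden tray, and let the lever come back up. Push only, never pick a bangle up, and leave everything else where it lies.

Things in the scene. Friction and masses are not known exactly. Their poses are not given: they have to be found in the camera images.
- shelf: Clear, dusty glass shelf, a level slab 320 (its x) x 460 (its y) x 10 mm on chrome legs, fixed. Origin: on the window floor under the slab's centre; the glass top is 160 mm above the origin. Its +y end (robot's left) carries the slide. No raised edges apart from the slide's two clamps and guides.
- deck (a point): Point on the floor of the aluminium slide, midway across, 3 mm in from its entry edge. y runs along the slide away from the shelf, x across it (away from the robot), z up. Channel: floor y = -3 to 162 mm, 150 mm wide inside, side walls 18 mm high, far end open. At rest it is level, its floor 2 mm below the glass top, 3 mm beyond the glass. It hinges about x, 8 mm below this point.
- slide_frame: Fixed aluminium frame clamped on the shelf's end, carrying the slide. Origin: on the window floor under the shelf's +y edge, on the slide's centre line; axes parallel to the shelf's; point deck is at y = 6 mm, z = 158 mm. Two 16 mm high guides on the glass flare from the slide's walls (x = +-76 mm at y = 0) to x = +-99 mm at y = -41 mm; 4 mm thick clamp plates outside them reach x = +-115 mm.
- slide (a joint): Tilt of the slide in rad: 0 level (at rest, held up by a spring), grows as the lever is pressed and the far end goes down, stop at 0.62. Bangles slide off once it is tilted 0.27 to 0.42 or more. Springs back to level when released.
- lever: Brass lever, rigidly joined to the slide and turning with it about the same hinge: a 9 mm rod beside the slide on the robot's side, rising outward (+y) from the hinge to a ball knob. Origin: on the hinge axis at the slide's centre line (8 mm below point deck when level); axes as point deck.
- knob (a point): Centre of the lever's brass ball knob, 28 mm in diameter: 113 mm to the robot's side of the slide's centre line, 120 mm from the hinge axis; at rest it stands 0.26 rad above level as seen from the hinge. Press it from above: about 2 N at the start, 6 N at the stop, 72 mm down in an almost vertical arc.
- tray: Fixed open wooden stock tray with maroon lining on the window floor below the slide's far end, outside 200 x 200 mm, walls 6 mm thick, floor 6 mm, three walls 50 mm high, the wall towards the slide (-y) 22 mm high. Origin: centre of the underside; axes parallel to the shelf's.
- meena_a: One of the pair of meenakari bangles: bright blue enamel all over, with thin gold lines and teal, white and red dots outside, lying flat, 68 mm outside and 58 mm inside diameter, 12 mm high, about 45 g. Origin: centre of the underside; z is its axis.
- meena_b: The other meenakari bangle, identical to meena_a.
- gilt: Bystander: wide gilt bridal bangle with red and green stones, 74 mm across, 24 mm high, lying flat on the glass. Origin: centre of the underside.
- copper_twist: Bystander: twisted copper bracelet, 74 mm across, 11 mm high, on the glass. Origin: centre of the underside.
- bone: Bystander: carved ivory-coloured bone bangle, 74 mm across, 18 mm high, on the glass. Origin: centre of the underside.
- kumkum_box: Bystander: small round brass kumkum box with a knobbed lid, 46 mm across, 41 mm high, on the glass. Origin: centre of the underside.
- mirror: Bystander: chrome hand mirror, 240 mm long, lying on the window floor at the right. Origin: on its underside 70 mm from the centre of the 116 mm round mirror, which lies towards its +x; the handle points to -x.

How it is judged (in metres and radians):
On the way, in this order (a step that is already met when the one before it is completed fails the run):
1. both meenakari bangles lie wholly on the slide while it is level (x of meena_a in the frame of deck between -0.075 and 0.075 m and y of meena_a in the frame of deck between 0.025 and 0.16 m and z of meena_a in the frame of deck between -0.01 and 0.02 m and x of meena_b in the frame of deck between -0.075 and 0.075 m and y of meena_b in the frame of deck between 0.025 and 0.16 m and z of meena_b in the frame of deck between -0.01 and 0.02 m and value of joint slide below 0.08 rad), for 0.2 s.
2. the slide is tipped by a push on the brass lever (value of joint slide above 0.15 rad and (contact force between lever and the fingers above 0.3 N or contact force between lever and the arm above 0.3 N)).
3. both bangles are in the tray while the slide is still tipped (x of meena_a in the frame of tray between -0.097 and 0.097 m and y of meena_a in the frame of tray between -0.097 and 0.097 m and z of meena_a in the frame of tray between -0.01 and 0.05 m and x of meena_b in the frame of tray between -0.097 and 0.097 m and y of meena_b in the frame of tray between -0.097 and 0.097 m and z of meena_b in the frame of tray between -0.01 and 0.05 m and value of joint slide above 0.2 rad).
At the end, for the whole second after the job is handed in: Both meenakari bangles rest inside the tray (centres within its outline, under 50 mm above its underside, slower than 20 mm/s), the slide is back level (under 0.06 rad), and every other thing is within 20 mm of where it was (x of meena_a in the frame of tray between -0.097 and 0.097 m and y of meena_a in the frame of tray between -0.097 and 0.097 m and z of meena_a in the frame of tray between -0.01 and 0.05 m and x of meena_b in the frame of tray between -0.097 and 0.097 m and y of meena_b in the frame of tray between -0.097 and 0.097 m and z of meena_b in the frame of tray between -0.01 and 0.05 m and linear speed of each of meena_a, meena_b below 0.02 m/s and value of joint slide below 0.06 rad and distance of each of gilt, copper_twist, bone, kumkum_box, mirror from where it was at the start of the episode below 0.02 m); the robot touches nothing.
It fails at once if a meenakari bangle is lifted more than 25 mm off the glass (z of any of meena_a, meena_b in the frame of shelf above 0.185 m).
It fails at once if a bystander on the glass, or the hand mirror, is moved by more than 20 mm (distance of any of gilt, copper_twist, bone, kumkum_box, mirror from where it was at the start of the episode above 0.02 m).
It also fails if it takes over 72 s, if anything falls off the work surface, if the arm or the gripper's body presses on something with over 40 N, if the wrist force passes 120 N, or if a joint passes its speed limit or range.

## Working session

There is one attempt and no reset: what is moved stays moved. The work goes in short steps, Python scripts to look and compute and a tool call to move; the robot and the scene stay as the last step left them, time stands still between calls to the robot, and variables do not carry over. Pictures are saved under pics/ and viewed, at most 10 in all, crops included, and the job is handed in when it is done.

Besides the shell and the picture viewer there is one more tool, called as a command line: name --pt "numbers of a row" for each row, then --argument value for the rest. play_rows: Moves the arm, as the interface text tells. Its arguments: {"type":"object","properties":{"targets":{"type":"array"}},"required":["targets"]}

```bash
mkdir -p pics
cat > h.py <<'E'
import numpy as np, cv2
from cell import ctrl
def cal(n):
    c=ctrl.calibration(n); f=192/np.tan(np.radians(c["vfov"]/2)); return f,c["cx"],c["cy"],np.array(c["extrinsics"])
def cloud(n,d):
    f,cx,cy,E=cal(n); v,u=np.mgrid[:384,:512]
    P=np.stack([(u-cx)/f*d,(v-cy)/f*d,d],-1); return P@E[:3,:3].T+E[:3,3]
def onplane(n,u,v,z):
    f,cx,cy,E=cal(n); r=E[:3,:3]@np.array([(u-cx)/f,(v-cy)/f,1]); return E[:3,3]+r*(z-E[2,3])/r[2]
def proj(n,p):
    f,cx,cy,E=cal(n); q=E[:3,:3].T@(np.array(p)-E[:3,3]); return q[0]/q[2]*f+cx,q[1]/q[2]*f+cy
E
python3 - <<'E'
from h import *
s=ctrl.read_state(); print(s["clock"],s["eef_pos"],s["tool_rot"],s["width"])
for n in("top","side"):
    im,d=ctrl.get_image(n); cv2.imwrite(f"pics/{n}0.png",cv2.resize(im[:,:,::-1],(800,600))); C=cloud(n,d)
    print(n,cal(n)[3].round(2).tolist())
    for k in("meena_a","gilt","copper_twist","bone","kumkum_box","knob","deck","tray","shelf","mirror","slide_frame"):
        for r in ctrl.trace(n,k)[:3]:
            if r["confidence"]<.3: continue
            m=r["pixels"]&(d>0); p=C[m]
            print(k,round(r["confidence"],2),np.round(r["bbox"]).tolist(), np.percentile(p,[2,50,98],axis=0).round().tolist() if len(p) else None)
E
```

```text
0.0 [258.10848152 595.871974   228.69092555] [-3.13969828e+00  3.52533687e-05  2.73277944e+00] 85.09506433645576
top [[-0.03, -0.98, 0.17, 359.89], [-1.0, 0.03, -0.01, -76.83], [0.0, -0.17, -0.99, 1310.32], [0.0, 0.0, 0.0, 1.0]]
meena_a 0.63 [178.0, 126.0, 333.0, 236.0] [[445.0, -291.0, 156.0], [586.0, -70.0, 161.0], [753.0, 149.0, 168.0]]
meena_a 0.5 [301.0, 197.0, 325.0, 214.0] [[492.0, -275.0, 158.0], [512.0, -226.0, 171.0], [548.0, -208.0, 176.0]]
meena_a 0.48 [250.0, 164.0, 272.0, 190.0] [[572.0, -117.0, 159.0], [608.0, -97.0, 171.0], [641.0, -60.0, 176.0]]
gilt 0.57 [296.0, 131.0, 322.0, 157.0] [[674.0, -271.0, 157.0], [719.0, -234.0, 181.0], [754.0, -200.0, 187.0]]
copper_twist 0.48 [197.0, 138.0, 221.0, 156.0] [[681.0, 35.0, 164.0], [726.0, 43.0, 169.0], [741.0, 91.0, 174.0]]
bone 0.56 [297.0, 133.0, 320.0, 158.0] [[674.0, -271.0, 158.0], [716.0, -234.0, 181.0], [746.0, -200.0, 187.0]]
bone 0.47 [233.0, 138.0, 257.0, 157.0] [[673.0, -71.0, 161.0], [710.0, -40.0, 177.0], [740.0, -5.0, 182.0]]
kumkum_box 0.59 [272.0, 135.0, 280.0, 152.0] [[688.0, -153.0, 172.0], [705.0, -134.0,
[... 2439 characters left out ...]
[705.0, -121.0, 186.0], [726.0, -110.0, 201.0]]
knob 0.62 [195.0, 166.0, 220.0, 185.0] [[674.0, -67.0, 163.0], [707.0, -28.0, 175.0], [740.0, 1.0, 182.0]]
deck 0.89 [185.0, 224.0, 292.0, 291.0] [[458.0, 167.0, 155.0], [570.0, 257.0, 160.0], [650.0, 330.0, 187.0]]
tray 0.59 [157.0, 290.0, 272.0, 382.0] [[478.0, 266.0, 6.0], [545.0, 331.0, 10.0], [674.0, 463.0, 53.0]]
shelf 0.86 [166.0, 132.0, 312.0, 284.0] [[445.0, -281.0, 9.0], [582.0, 8.0, 162.0], [754.0, 161.0, 166.0]]
mirror 0.49 [278.0, 134.0, 332.0, 150.0] [[393.0, -600.0, 2.0], [439.0, -547.0, 11.0], [587.0, -295.0, 163.0]]
slide_frame 0.56 [187.0, 214.0, 294.0, 290.0] [[458.0, 138.0, 5.0], [569.0, 247.0, 160.0], [678.0, 330.0, 186.0]]
```

View pics/top0.png

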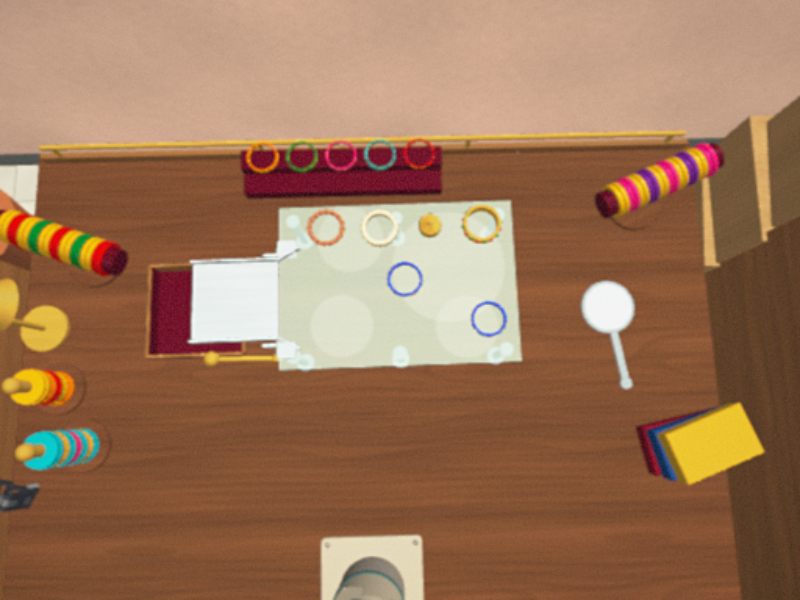

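View pics/side0.png

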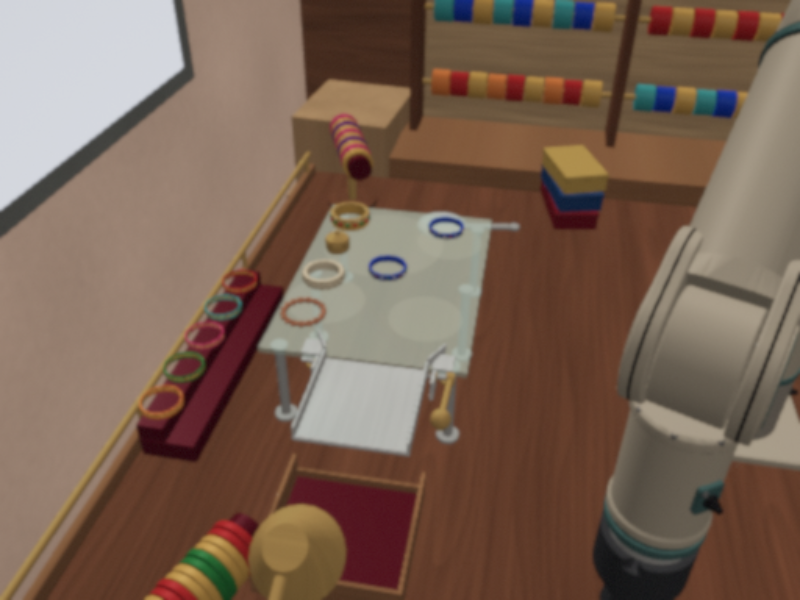

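Top view: the blue bangles are at about px (405,279) and (489,319). The slide is at (190–278, 262–342), the knob at (211,358), and the bystanders sit in a row along the far edge. The side view agrees. Next I'll refine the positions of the bangles, slide and knob.

Run:
```python
from h import *
for n in("top","side"):
    im,d=ctrl.get_image(n); C=cloud(n,d); I=im.astype(int)
    blue=(I[:,:,2]-I[:,:,0]>40)&(I[:,:,2]-I[:,:,1]>25)
    v,u=np.mgrid[:384,:512]
    X=np.array([onplane(n,a,b,167) for a,b in zip(u[blue],v[blue])])
    for c in((606,-80),(523,-240)):
        p=X[np.hypot(X[:,0]-c[0],X[:,1]-c[1])<55]
        (x,y),r=cv2.minEnclosingCircle(p[:,:2].astype(np.float32)); print(n,"meena",round(x),round(y),round(r,1),"mean",p.mean(0).round(),len(p))
    r=ctrl.trace(n,"deck")[0]; m=r["pixels"]&(d>0); p=C[m]
    f=p[(abs(p[:,2]-158)<6)&(p[:,0]>500)&(p[:,0]<645)]
    print("floor xy",cv2.minAreaRect(f[:,:2].astype(np.float32)),np.percentile(f,[1,99],axis=0).round().tolist())
    for lo,hi in((175,200),(225,250),(290,315)):
        q=p[(p[:,1]>lo)&(p[:,1]<hi)&(p[:,0]>485)]; print(lo,np.percentile(q[:,0],[1,99]).round())
    k=p[(p[:,0]<480)&(p[:,1]>270)]; print("knob",k[:,:2].mean(0).round(),k.max(0).round(),k.min(0).round(),len(k))
    s=[r for r in ctrl.trace(n,"shelf")][0]; m=s["pixels"]&(d>0); p=C[m]; p=p[abs(p[:,2]-161)<8]
    print("shelf",cv2.minAreaRect(p[:,:2].astype(np.float32)),p[:,2].mean().round(1))
```

```text
top meena 606 -83 34.4 mean [608. -82. 167.] 133
top meena 525 -242 34.3 mean [ 525. -244.  167.] 141
floor xy ((572.5917358398438, 246.50057983398438), (144.9933624267578, 165.16455078125), 0.5485854148864746) [[502.0, 165.0, 153.0], [643.0, 325.0, 163.0]]
175 [497. 649.]
225 [494. 649.]
290 [494. 648.]
knob [458. 279.] [469. 289. 199.] [448. 271. 185.] 52
shelf ((600.1793823242188, -70.7174072265625), (321.1125793457031, 460.48980712890625), 0.6195378303527832) 160.5
side meena 607 -86 36.8 mean [608. -97. 167.] 94
side meena 525 -248 34.2 mean [ 526. -260.  167.] 71
floor xy ((572.57763671875, 246.18963623046875), (144.76876831054688, 174.6112823486328), 0.06964481621980667) [[502.0, 166.0, 156.0], [644.0, 331.0, 163.0]]
175 [495. 650.]
225 [495. 650.]
290 [494. 649.]
knob [459. 289.] [471. 298. 198.] [448. 273. 174.] 129
shelf ((600.573974609375, -6.35198974609375), (321.291259765625, 589.394775390625), 0.48281171917915344) 162.3
```

play_rows --pt "1 0 0 -2 -8" --pt "1 0 0 -2 -16" --pt "1 0 0 -2 -23.4" --pt "1 0 0 -2 -23.4" --pt "1 0 0 -2 -23.4"

```text
clock: 2.0
eef_pos: [258.5, 596.3, 249.5]
tool_rot: [-3.141, -0.0, 3.138]
force: [-1.1, -0.4, 0.3]
width: 12.3
gripper_force: 0.0
```

play_rows --pt "1 -34.9 -68 2 0" --pt "1 -34.9 -68 2 0" --pt "1 -34.9 -68 2 0" --pt "1 -34.9 -68 2 0" --pt "1 -34.9 -68 2 0" --pt "1 -34.9 -68 2 0" --pt "1 -34.9 -68 2 0" --pt "1 -34.9 -68 2 0" --pt "1 -34.9 -68 2 0" --pt "1 -34.9 -68 2 0"

```text
clock: 3.0
eef_pos: [487.2, 149.9, 236.7]
tool_rot: [3.141, 0.001, 3.139]
force: [0.8, 1.1, -0.0]
width: -0.1
gripper_force: 0.0
```

play_rows --pt "1 -11.5 -22 0.5 0" --pt "1 -11.5 -22 0.5 0" --pt "1 -11.5 -22 0.5 0" --pt "1 -11.5 -22 0.5 0" --pt "1 -11.5 -22 0.5 0" --pt "1 -11.5 -22 0.5 0" --pt "1 -11.5 -22 0.5 0" --pt "1 -11.5 -22 0.5 0"

```text
clock: 3.8
eef_pos: [600.8, -66.6, 231.3]
tool_rot: [3.14, -0.001, -3.141]
force: [-0.2, 0.7, -0.7]
width: -0.5
gripper_force: 0.0
```

play_rows --pt "1 -0.6 -1.8 0 0" --pt "1 -0.6 -1.8 0 0" --pt "1 -0.6 -1.8 1.5 0" --pt "1 -0.6 -1.8 1.5 0" --pt "1 -0.6 -1.8 1.5 0"

```text
clock: 4.3
eef_pos: [607.0, -85.9, 216.5]
tool_rot: [3.141, -0.001, -3.142]
force: [0.1, -0.5, 0.7]
width: 0.0
gripper_force: 0.0
```

Run:
```python
from h import *
print(ctrl.finger_overhang, ctrl.read_state()["eef_pos"])
im,d=ctrl.get_image("side"); a=cv2.resize(im[100:220,170:330,::-1],(640,480),interpolation=cv2.INTER_CUBIC); cv2.imwrite("pics/s1.png",a)
```

```text
25.0 [607.0324627  -85.91943335 216.52847701]
```

View pics/s1.png

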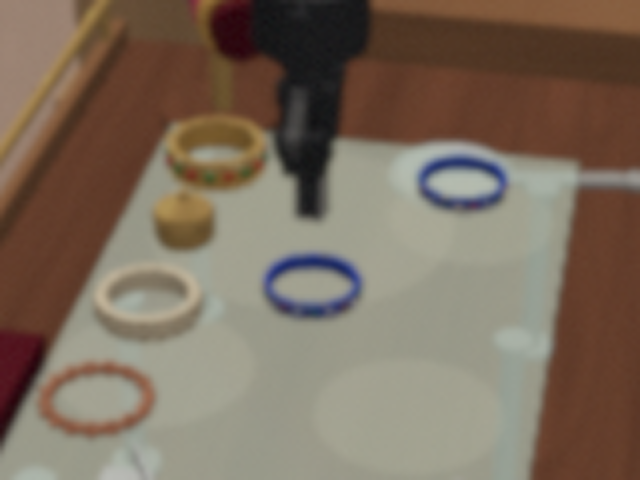

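Run:
```python
from h import *
for p in([607,-86,191.5],[607,-75,191.5],[607,-84,160],[607,-84,172]):
    u,v=proj("side",p); print(p,((u-170)*4,(v-100)*4))
for uv in((313,258),(313,315),(265,287),(360,287)):
    print(onplane("side",170+uv[0]/4,100+uv[1]/4,172 if uv[1]!=315 else 160))
im,d=ctrl.get_image("top"); C=cloud("top",d); I=im.astype(int)
cv2.imwrite("pics/t1.png",cv2.resize(im[100:260,150:363,::-1],(799,600),interpolation=cv2.INTER_CUBIC))
```

```text
[607, -86, 191.5] (np.float64(310.4566018747713), np.float64(252.04392508925582))
[607, -75, 191.5] (np.float64(307.16696006549876), np.float64(260.6071811165066))
[607, -84, 160] (np.float64(309.9622467330257), np.float64(292.4111889997828))
[607, -84, 172] (np.float64(309.924307297327), np.float64(277.75052862588745))
[ 609.96835662 -109.00566717  172.        ]
[599.42477018 -57.36002243 160.        ]
[634.51893271 -66.66205468 172.        ]
[571.39777582 -79.53353195 172.        ]
```

View pics/t1.png

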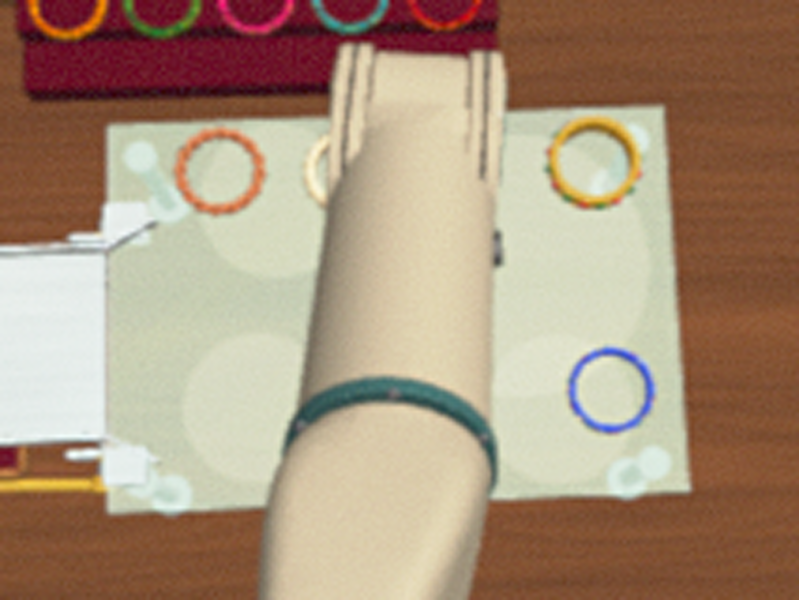

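Side crop: the visible fingertip ends at (310,217), but 252 was predicted. The top view is occluded by the arm. I'll check the tip's 3D position with depth.

Run:
```python
from h import *
im,d=ctrl.get_image("side"); C=cloud("side",d)
P=C[100:170,225:265]; I=im[100:170,225:265]
m=(abs(P[...,0]-607)<60)&(abs(P[...,1]+86)<80)&(P[...,2]>183)&(d[100:170,225:265]>0)
p=P[m]; print(len(p))
for lo in range(183,300,8):
    q=p[(p[:,2]>=lo)&(p[:,2]<lo+8)]
    if len(q): print(lo,len(q),q.min(0).round(),np.median(q,0).round(),q.max(0).round())
print(C[145:175:2,247].round().tolist())
```

```text
967
215 2 [602. -82. 223.] [606. -81. 223.] [610. -81. 223.]
223 17 [598. -89. 224.] [607. -78. 228.] [619. -72. 231.]
231 25 [597. -84. 232.] [607. -77. 235.] [619. -71. 239.]
239 22 [597. -88. 240.] [604. -76. 243.] [618. -71. 247.]
247 22 [597. -82. 247.] [608. -77. 251.] [618. -70. 255.]
255 9 [596. -97. 256.] [603. -73. 257.] [614. -70. 263.]
263 15 [ 595. -113.  267.] [597. -61. 270.] [617. -53. 271.]
271 26 [ 595. -123.  271.] [598. -56. 274.] [619. -46. 279.]
279 20 [595. -73. 280.] [600. -45. 284.] [620. -39. 287.]
287 37 [ 591. -134.  288.] [598. -51. 292.] [619. -35. 295.]
295 40 [590. -95. 295.] [600. -65. 299.] [624. -27. 303.]
[[606.0, -72.0, 256.0], [607.0, -77.0, 247.0], [606.0, -73.0, 243.0], [607.0, -76.0, 235.0], [607.0, -77.0, 229.0], [626.0, -168.0, 166.0], [625.0, -162.0, 163.0], [622.0, -149.0, 164.0], [620.0, -141.0, 162.0], [615.0, -115.0, 173.0], [614.0, -111.0, 168.0], [613.0, -107.0, 164.0], [611.0, -96.0, 165.0], [609.0, -89.0, 163.0], [608.0, -83.0, 161.0]]
```

play_rows --pt "1 0 -0.0 1.3 0" --pt "1 0 0 1.3 0" --pt "1 0 0 1.3 0"

```text
clock: 4.75
eef_pos: [606.8, -86.3, 202.9]
tool_rot: [3.141, -0.001, 3.141]
force: [-0.9, 0.2, 0.1]
width: 0.0
gripper_force: 0.0
```

```bash
cat > tip.py <<'E'
from h import *
im,d=ctrl.get_image("side"); C=cloud("side",d); s=ctrl.read_state(); e=s["eef_pos"]
m=(abs(C[...,0]-e[0])<60)&(abs(C[...,1]-e[1])<80)&(C[...,2]>e[2]-27)&(C[...,2]<e[2]+140)&(d>0)
print(s["clock"],e.round(1),s["qpos"].round(2) if hasattr(s["qpos"],"round") else s["qpos"])
for lo in range(int(e[2])-27,int(e[2])+130,8):
    q=C[m&(C[...,2]>=lo)&(C[...,2]<lo+8)]
    if len(q)>3: print(lo,len(q),q.min(0).round(),q.max(0).round())
E
python3 tip.py
```

```text
4.8 [607.2 -86.3 203.2] [ 0.1   0.6  -0.01  1.65  0.01  0.89  1.66]
176 8 [ 576. -107.  176.] [627. -55. 177.]
200 6 [599. -85. 206.] [616. -80. 208.]
208 12 [596. -85. 209.] [619. -74. 216.]
216 22 [597. -84. 216.] [619. -70. 224.]
224 22 [596. -83. 224.] [619. -72. 232.]
232 23 [596. -84. 232.] [619. -70. 240.]
240 7 [597. -80. 241.] [614. -73. 243.]
248 14 [ 594. -111.  249.] [618. -55. 256.]
256 30 [ 594. -112.  256.] [618. -51. 263.]
264 11 [595. -73. 266.] [618. -43. 272.]
272 36 [590. -94. 272.] [620. -35. 280.]
280 38 [ 591. -105.  280.] [624. -28. 288.]
288 52 [ 591. -108.  288.] [623. -24. 296.]
296 65 [ 588. -103.  296.] [627. -22. 304.]
304 59 [ 588. -106.  304.] [625. -35. 312.]
312 56 [ 588. -102.  312.] [626. -42. 320.]
320 29 [596. -69. 320.] [617. -43. 328.]
328 28 [581. -64. 328.] [619. -46. 336.]
```

Depth puts the visible tips about 28 mm higher than the stated overhang implies. I'll descend cautiously, watching the force and the picture.

play_rows --pt "1 0 0 0.7 0" --pt "1 0 0 1.3 0" --pt "1 0 0 1.5 0" --pt "1 0 0 1.5 0"

```text
clock: 5.2
eef_pos: [606.9, -86.3, 187.9]
tool_rot: [3.141, -0.001, 3.141]
force: [1.2, 0.3, 0.8]
width: -0.1
gripper_force: 0.0
```

```bash
python3 tip.py | head -6; python3 -c "
from h import *
im,d=ctrl.get_image('side'); cv2.imwrite('pics/s2.png',cv2.resize(im[90:210,170:330,::-1],(640,480),interpolation=cv2.INTER_CUBIC))"
```

```text
5.25 [607.2 -86.4 188.2] [ 0.1   0.62 -0.01  1.67  0.01  0.85  1.66]
161 996 [ 547. -166.  161.] [667.  -6. 169.]
169 127 [ 571. -116.  169.] [638. -45. 177.]
193 13 [596. -84. 193.] [619. -77. 200.]
201 24 [597. -86. 202.] [619. -71. 208.]
209 23 [597. -86. 210.] [619. -71. 217.]
```

View pics/s2.png

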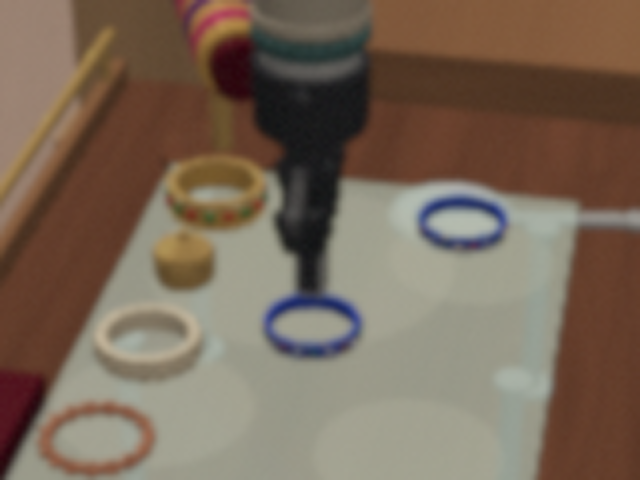

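The tip at (312,290) is right above the ring, at about z 192. The offset is confirmed: tip z ≈ TCP z + 4. I'll go down in stages.

play_rows --pt "1 0 0 0.8 0" --pt "1 0 0 1.5 0" --pt "1 0 0 2 0" --pt "1 0 0 2 0" --pt "1 0 0 2 0"

```text
clock: 5.8
eef_pos: [607.2, -86.4, 168.3]
tool_rot: [3.142, -0.0, 3.141]
force: [-0.9, -0.9, 0.2]
width: 0.1
gripper_force: 0.0
```

Run:
```python
from h import *
s=ctrl.read_state(); print(s["eef_pos"],s["force"])
im,d=ctrl.get_image("side"); C=cloud("side",d)
m=(abs(C[...,0]-607)<14)&(abs(C[...,1]+86)<30)&(C[...,2]>164)&(d>0)
I=im.astype(int); dark=m&(I.sum(-1)<150); b=(I[...,2]-I[...,0]>40)&m
for mm in(dark,):
  q=C[mm]; q=q[np.argsort(q[:,2])][:16]; print(q.round())
cv2.imwrite("pics/s3.png",cv2.resize(im[120:210,190:310,::-1],(640,480),interpolation=cv2.INTER_CUBIC))
```

```text
[607.24230441 -86.35687988 168.26643851] [-0.93587086 -0.85919244  0.24892666]
[[604. -77. 182.]
 [606. -75. 183.]
 [607. -76. 185.]
 [609. -75. 185.]
 [612. -75. 185.]
 [610. -79. 186.]
 [603. -74. 187.]
 [607. -78. 187.]
 [612. -76. 187.]
 [613. -78. 189.]
 [610. -78. 190.]
 [603. -70. 192.]
 [603. -73. 194.]
 [607. -77. 194.]
 [606. -71. 194.]
 [609. -76. 194.]]
```

View pics/s3.png

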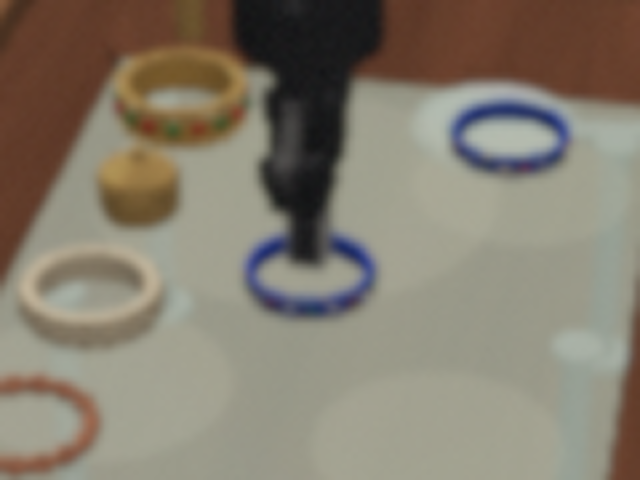

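The tip is at (308,262), inside the ring opening. About 8 mm more to go.

play_rows --pt "1 0 0 0.4 0" --pt "1 0 0 0.8 0" --pt "1 0 0 0.8 0"

```text
clock: 6.15
eef_pos: [606.8, -86.3, 159.8]
tool_rot: [3.141, -0.001, 3.141]
force: [-0.5, -0.3, 0.8]
width: -0.3
gripper_force: 0.0
```

play_rows --pt "1 0.1 1 0 0" --pt "1 0.4 2.5 0 0" --pt "1 0.8 4 0 0" --pt "1 1.2 5.5 0 0" --pt "1 1.6 7 0 0" --pt "1 2.0 8.5 0 0" --pt "1 2.4 10 0 0" --pt "1 2.8 11.5 0 0" --pt "1 3.2 13 0 0" --pt "1 3.5 14.5 0 0"

```text
clock: 7.15
eef_pos: [571.9, 59.9, 160.5]
tool_rot: [-3.142, -0.0, 3.141]
force: [-0.1, 0.3, 0.4]
width: -0.1
gripper_force: 0.1
```

```bash
cat > ring.py <<'E'
from h import *
s=ctrl.read_state(); print(s["clock"],s["eef_pos"].round(1),np.round(s["force"],1))
v,u=np.mgrid[:384,:512]
for n in("side","top"):
    im,d=ctrl.get_image(n); I=im.astype(int)
    blue=((I[:,:,2]-I[:,:,0]>40)&(I[:,:,2]-I[:,:,1]>25)).astype(np.uint8)
    k,l,st,_=cv2.connectedComponentsWithStats(cv2.dilate(blue,np.ones((5,5))))
    for i in range(1,k):
        b=(l==i)&(blue>0)
        X=np.array([onplane(n,a,c,166) for a,c in zip(u[b],v[b])])
        if len(X)<15 or not(400<X[:,0].mean()<700 and -320<X[:,1].mean()<520): continue
        (x,y),r=cv2.minEnclosingCircle(X[:,:2].astype(np.float32)); print(n,round(x),round(y),round(r),len(X),X.min(0).round()[:2],X.max(0).round()[:2])
E
python3 ring.py
```

```text
7.15 [571.9  59.9 160.5] [-0.1  0.3  0.4]
side 525 -249 35 72 [ 494. -283.] [ 557. -218.]
side 572 38 35 103 [541.   3.] [608.  73.]
top 556 37 24 34 [539.  16.] [572.  55.]
top 525 -243 34 142 [ 493. -277.] [ 560. -210.]
```

The ring follows with its centre about 19 mm behind the finger. Dragging on to finger y ≈ 305.

play_rows --pt "1 0 1.2 0 0" --pt "1 0 2.7 0 0" --pt "1 0 4.2 0 0" --pt "1 0 5.7 0 0" --pt "1 0 7.2 0 0" --pt "1 0 8.7 0 0" --pt "1 0 10.2 0 0" --pt "1 0 11.7 0 0" --pt "1 0 13.2 0 0" --pt "1 0 14.5 0 0"

```text
clock: 8.25
eef_pos: [572.3, 205.2, 160.5]
tool_rot: [3.141, -0.0, -3.141]
force: [-0.1, 0.8, 0.4]
width: -0.1
gripper_force: 0.0
```

play_rows --pt "1 0 1.2 0 0" --pt "1 0 2.5 0 0" --pt "1 0 3.8 0 0" --pt "1 0 5 0 0" --pt "1 0 6.2 0 0" --pt "1 0 7.4 0 0" --pt "1 0 8.4 0 0" --pt "1 0 9.2 0 0" --pt "1 0 9.8 0 0" --pt "1 0 10 0 0"

```text
clock: 9.25
eef_pos: [572.4, 304.4, 160.5]
tool_rot: [3.141, -0.0, -3.141]
force: [-0.8, 0.1, -0.8]
width: -0.1
gripper_force: 0.1
```

```bash
python3 ring.py
```

```text
9.25 [572.4 304.4 160.5] [-0.8  0.1 -0.8]
side 525 -249 35 72 [ 494. -283.] [ 557. -218.]
side 570 286 34 138 [540. 252.] [604. 320.]
top 571 286 34 100 [539. 253.] [604. 319.]
top 525 -243 34 143 [ 493. -277.] [ 560. -210.]
```

play_rows --pt "1 0 -1.2 0 0" --pt "1 0 -1.2 0 0" --pt "1 0 -1.2 -2 0" --pt "1 0 -1.2 -5 0" --pt "1 0 -1.2 -5 0" --pt "1 0.5 -6 -5 0" --pt "1 1 -11 -5 0" --pt "1 1.5 -16 -5 0" --pt "1 2 -21 -5 0" --pt "1 2.5 -26 -5 0"

```text
clock: 10.35
eef_pos: [546.7, 42.0, 210.4]
tool_rot: [-3.141, -0.0, 3.14]
force: [0.8, -0.2, -0.0]
width: 0.0
gripper_force: 0.0
```

play_rows --pt "1 2.2 -28.8 0 0" --pt "1 2.2 -28.8 0 0" --pt "1 2.2 -28.8 0 0" --pt "1 2.2 -28.8 0 0" --pt "1 2.2 -28.8 0 0" --pt "1 2.2 -28.8 0 0" --pt "1 2.2 -28.8 0 0" --pt "1 2.2 -28.8 0 0" --pt "1 2.2 -28.8 0 0"

```text
clock: 11.25
eef_pos: [525.3, -241.9, 210.3]
tool_rot: [3.14, -0.0, -3.141]
force: [-0.4, 0.7, 0.5]
width: -0.3
gripper_force: 0.0
```

play_rows --pt "1 0 -0.2 1.5 0" --pt "1 0 -0.2 3 0" --pt "1 0 -0.2 4 0" --pt "1 0 -0.2 4.5 0" --pt "1 0 -0.2 5 0" --pt "1 0 -0.2 5 0"

```text
clock: 11.85
eef_pos: [525.3, -244.8, 160.2]
tool_rot: [3.141, -0.001, -3.141]
force: [-0.5, -0.2, 0.1]
width: -0.1
gripper_force: 0.0
```

```bash
python3 ring.py
```

```text
11.85 [ 525.3 -244.8  160.2] [-0.5 -0.2  0.1]
side 543 -246 27 22 [ 540. -274.] [ 557. -219.]
side 517 -249 31 27 [ 494. -279.] [ 519. -218.]
side 572 285 35 199 [540. 251.] [606. 320.]
top 572 287 34 149 [539. 253.] [604. 319.]
top 510 -217 15 23 [ 496. -227.] [ 524. -210.]
```

play_rows --pt "1 0 0.8 0 0" --pt "1 -0.1 2 0 0" --pt "1 -0.5 3.5 0 0" --pt "1 -1 5 0 0" --pt "1 -1.5 6.5 0 0" --pt "1 -2 8 0 0" --pt "1 -2.5 9.5 0 0" --pt "1 -3 11 0 0" --pt "1 -3.5 12.5 0 0" --pt "1 -4 14 0 0"

```text
clock: 12.95
eef_pos: [565.8, -104.1, 160.5]
tool_rot: [3.142, -0.0, 3.141]
force: [0.0, -0.5, 0.5]
width: 0.5
gripper_force: 0.2
```

play_rows --pt "1 -0.3 1.5 0 0" --pt "1 -0.7 3 0 0" --pt "1 -0.7 4.5 0 0" --pt "1 -0.7 6 0 0" --pt "1 -0.7 7.5 0 0" --pt "1 -0.7 9 0 0" --pt "1 -0.7 10.5 0 0" --pt "1 -0.7 12 0 0" --pt "1 -0.7 13.5 0 0" --pt "1 -0.7 15 0 0"

```text
clock: 13.95
eef_pos: [572.4, 45.9, 160.5]
tool_rot: [3.142, 0.0, 3.141]
force: [-0.2, -0.5, -0.9]
width: -0.1
gripper_force: 0.1
```

play_rows --pt "1 0 1.5 0 0" --pt "1 0 3 0 0" --pt "1 0 4.5 0 0" --pt "1 0 6 0 0" --pt "1 0 7.5 0 0" --pt "1 0 9 0 0" --pt "1 0 10.2 0 0" --pt "1 0 11.2 0 0" --pt "1 0 12 0 0" --pt "1 0 12.5 0 0"

```text
clock: 14.95
eef_pos: [572.5, 170.4, 160.5]
tool_rot: [3.142, -0.0, 3.142]
force: [-0.3, -0.0, 0.0]
width: -0.1
gripper_force: 0.1
```

```bash
python3 ring.py
```

```text
14.95 [572.5 170.4 160.5] [-0.3 -0.   0. ]
side 574 149 35 126 [544. 115.] [609. 184.]
side 572 285 35 198 [540. 251.] [606. 320.]
top 567 152 32 61 [542. 121.] [578. 184.]
```

play_rows --pt "1 0 1 0 0" --pt "1 0 2.2 0 0" --pt "1 0 3.4 0 0" --pt "1 0 4.5 0 0" --pt "1 0 5.4 0 0" --pt "1 0 6 0 0" --pt "1 0 6.3 0 0" --pt "1 0 6.3 0 0"

```text
clock: 15.85
eef_pos: [572.5, 233.0, 160.5]
tool_rot: [3.142, -0.0, -3.142]
force: [-1.0, -0.7, -0.6]
width: -0.2
gripper_force: 0.0
```

```bash
python3 ring.py
```

```text
15.85 [572.5 233.  160.5] [-1.  -0.7 -0.6]
side 566 251 69 331 [540. 182.] [608. 320.]
top 605 215 10 17 [602. 206.] [608. 224.]
top 561 239 59 105 [539. 184.] [586. 294.]
```

play_rows --pt "1 0 -1 0 0" --pt "1 0 -1 0 0" --pt "1 0 -1 -2 0" --pt "1 0 -1 -5 0" --pt "1 0 -1 -6 0" --pt "1 3 1 -6 0" --pt "1 7 3 -6 0" --pt "1 11 5 -6 0" --pt "1 11.3 5 -6 0" --pt "1 11.3 5 -6 0"

```text
clock: 16.95
eef_pos: [458.5, 283.1, 220.5]
tool_rot: [-3.141, -0.0, -3.14]
force: [0.7, -0.3, 0.1]
width: 0.0
gripper_force: 0.0
```

```bash
python3 ring.py
python3 - <<'E'
from h import *
im,d=ctrl.get_image("side"); cv2.imwrite("pics/s4.png",cv2.resize(im[170:320,150:350,::-1],(800,600),interpolation=cv2.INTER_CUBIC))
E
```

```text
16.95 [458.5 283.1 220.5] [ 0.7 -0.3  0.1]
side 572 250 70 373 [540. 181.] [608. 320.]
top 574 252 68 290 [539. 184.] [608. 319.]
```

View pics/s4.png

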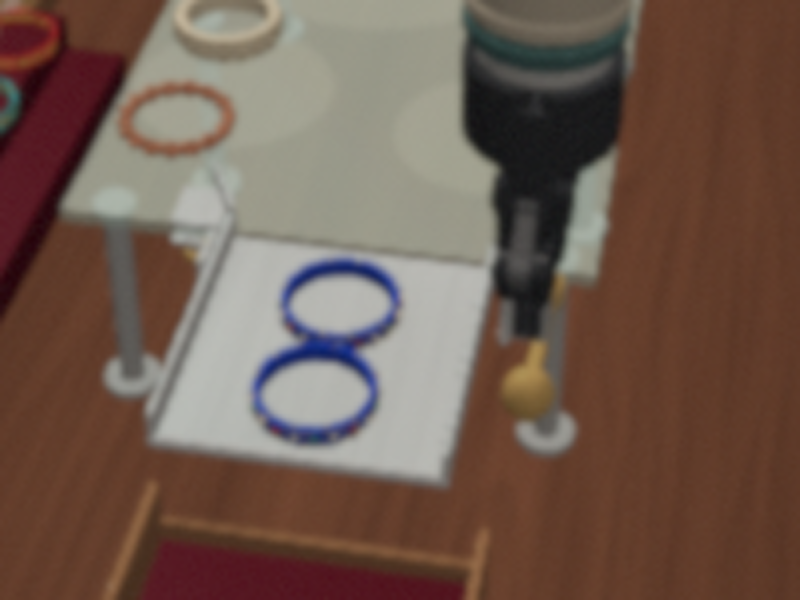

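Both bangles lie wholly on the slide, centred at about (340,303) and (315,392). The tip at (527,335) is just above the knob at (527,388). Next I press.

play_rows --pt "1 0 0 1.2 0" --pt "1 0 0 2.2 0" --pt "1 0 0 3 0" --pt "1 0 0 3.5 0" --pt "1 0 0 4 0" --pt "1 0 0 4.5 0" --pt "1 0 0 5 0"

```text
clock: 17.8
eef_pos: [459.8, 283.2, 170.4]
tool_rot: [3.141, 0.001, 3.141]
force: [0.3, 1.5, 2.3]
width: 0.0
gripper_force: 1.4
```

play_rows --pt "1 0 0 0.8 0" --pt "1 0 0 1.6 0" --pt "1 0 0 2.4 0" --pt "1 0 0 3.1 0" --pt "1 0 0 3.8 0" --pt "1 0 0 4.2 0" --pt "1 0 0 4.2 0" --pt "1 0 0 4.2 0"

```text
clock: 18.6
eef_pos: [459.7, 281.6, 128.5]
tool_rot: [-3.14, -0.0, 3.14]
force: [2.2, -3.5, 4.5]
width: -0.1
gripper_force: 2.4
```

```bash
python3 ring.py
python3 - <<'E'
from h import *
im,d=ctrl.get_image("side"); cv2.imwrite("pics/s5.png",cv2.resize(im[190:384,150:409,::-1],(800,600),interpolation=cv2.INTER_CUBIC))
E
```

```text
18.6 [459.7 281.6 128.5] [ 2.2 -3.5  4.5]
side 537 480 47 322 [504. 433.] [564. 526.]
top 545 325 44 212 [516. 282.] [577. 369.]
```

View pics/s5.png

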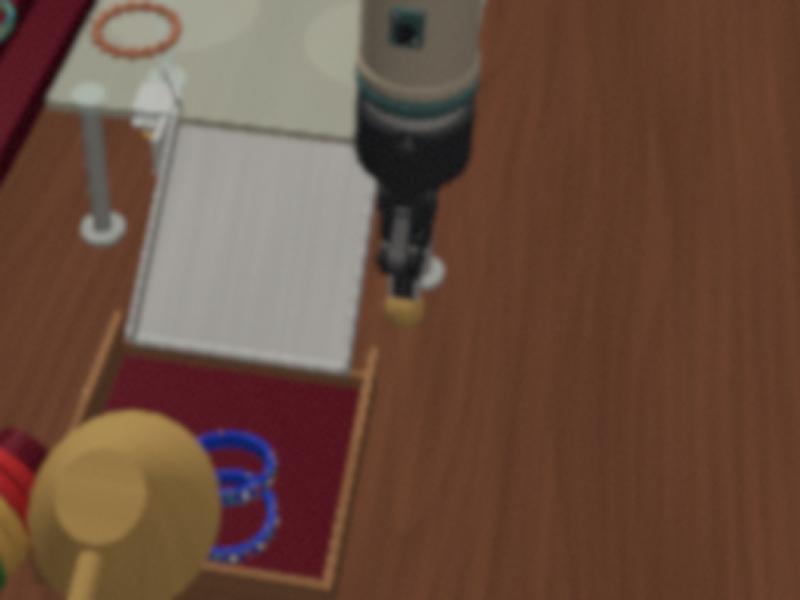

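Both bangles are in the tray at about (235,465) and (225,520), and the slide is empty and tipped. I'll hold briefly, then release slowly.

play_rows --pt "1 0 0 0 0" --pt "1 0 0 0 0" --pt "1 0 0 0 0" --pt "1 0 0 0 0" --pt "1 0 0 0 0"

```text
clock: 19.25
eef_pos: [459.5, 282.1, 128.7]
tool_rot: [-3.141, -0.0, 3.141]
force: [2.0, -3.5, 5.1]
width: 0.3
gripper_force: 2.6
```

play_rows --pt "1 0 0 -1 0" --pt "1 0 0 -2 0" --pt "1 0 0 -3 0" --pt "1 0 0 -4 0" --pt "1 0 0 -5 0" --pt "1 0 0 -6 0" --pt "1 0 0 -8 0" --pt "1 0 0 -11 0" --pt "1 0 0 -14 0" --pt "1 0 0 -14 0"

```text
clock: 20.25
eef_pos: [461.5, 284.5, 272.7]
tool_rot: [3.136, 0.006, 3.142]
force: [0.3, 0.3, 0.3]
width: 0.2
gripper_force: 0.0
```

Run:
```python
from h import *
im,d=ctrl.get_image("side"); s=ctrl.read_state(); print(s["clock"],s["eef_pos"],s["force"])
cv2.imwrite("pics/s6.png",cv2.resize(im[100:384,100:479,::-1],(800,600),interpolation=cv2.INTER_CUBIC))
```

```text
20.3 [460.34569381 283.80711334 270.61187693] [ 0.28004587 -0.14966016  0.21201497]
```

View pics/s6.png

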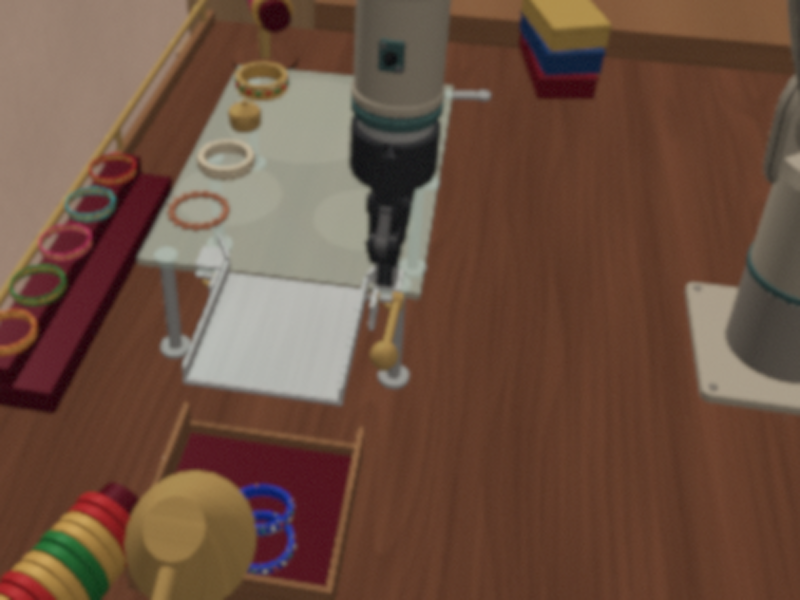

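The slide is level again, the knob is up at (384,352), both bangles lie in the tray at (262,510) and (270,545), and the bystanders haven't moved. I'll hand the job in.

```bash
python3 -c "
from cell import ctrl
print(ctrl.finish_job())"
```

```text
the job is handed in; nothing more can be done
None
```

Both blue bangles were swept onto the slide and tipped into the tray. The lever is back up, the other pieces look undisturbed in the last picture, and the job was handed in at about 20 s; no verdict was shown.

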